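# Dispense one fresh filter disc and slide it to the monitor's blue spot

## Task

Press the red plunger of the filter-disc dispenser all the way down once and let it come back up, so that one fresh disc slides out at the front. Then push that disc across the table with the outside of the fingertips until it lies entirely inside the blue ring, keeping it flat on the table: do not lift or carry it. Do not press out a second disc, leave the used disc in the orange ring and everything else where it is, and finish with the hand clear.

Things in the scene. Friction and masses are not known exactly. Their poses are not given: they have to be found in the camera images.
- dispenser: Fixed disc dispenser. Origin: on the table under its disc stack; -x is the outlet direction, z up. In its frame: clear open-topped magazine x -25.5 to 22 mm, 52 mm wide, 48 mm high (inside 44 mm square); white housing x 22 to 102 mm, 60 mm wide, 60 mm high, red plunger over x = 65 mm. Outlet: 16.5 mm high gap under the magazine's front wall.
- outlet (a point): Point on the table, fixed to the dispenser, 64 mm ahead of the stack axis: about where the lowest disc's centre comes to rest after a full press (4 mm nearer to 5 mm farther; pressed fast, up to 35 mm farther), its rear edge over 14 mm clear of the magazine. The pusher moves 3 mm per mm of plunger; when the plunger rises the next disc drops into its place. The table around this point is free.
- plunger_top (a point): Centre of the top face of the round red plunger cap, 38 mm in diameter; 100 mm above the table when up, 78 mm when fully down; it moves straight down.
- plunger (a joint): Plunger travel in m: 0 up (rest), 0.022 at the lower stop; fully pressed counts from 0.0175. Sprung: about 3.5 N to start, about 8 N at the bottom; comes up by itself.
- disc1: The lowest fresh disc in the magazine, the one that comes out: white with a blue band, 40 mm diameter, 14 mm high, about 20 g, loose. Origin: centre of its underside; z up. It slides on the table.
- disc2: The second fresh disc, same as disc1, 14 mm higher in the stack; drops to the table inside the magazine after the press and must stay in it.
- disc3: The third fresh disc, on top of disc2, same; must stay in the magazine.
- blue_card: Flat white printed card, 105 mm square, on the table (no noticeable thickness), with a blue ring of 80 mm inner and 90 mm outer diameter. Origin: centre of the ring. The goal for disc1. It lies left or right in front of the dispenser, the orange card on the other side; the table between outlet and cards is free.
- orange_card: The same card with an orange ring, origin at its centre; holds the used disc.
- used_disc: Used disc, dark brown-grey with orange band, 40 mm diameter, 14 mm high, lying in the orange ring; leave it. Origin: centre of its underside.
- imager: Yellow and black hand-held thermal imager lying on the table, 220 x 80 x 52 mm; leave it. Origin: on the table; its grip reaches 105 mm to its -x, its head 120 mm to its +x.
- sound_meter: White hand-held sound meter with a black ball at its +x end, lying, 172 x 58 x 29 mm; leave it. Origin: under the middle of its 125 mm case.
- bowl: White bowl, 110 mm diameter, 35 mm high, with an orange of 72 mm diameter in it; leave it. Origin: centre of its underside.
- sensor: White round air sensor, 56 mm diameter, 30 mm high; leave it. Origin: centre of its underside.
- cup: Blue mug, 80 mm diameter, 90 mm high, handle to its +y; leave it. Origin: centre of its underside.
Not all that is in view belongs to the job. What is shaped like the dispenser but purple or turquoise is not meant.

How it is judged:
By the outcome, as a careful person would: the job done as asked, in the order asked, and still so for the second after the job is handed in, with the robot touching nothing.
It also fails if it takes over 56 s, if anything falls off the work surface, if the arm or the gripper's body presses on something with over 40 N, if the wrist force passes 120 N, or if a joint passes its speed limit or range.

## Robot

A 6-joint arm with a two-finger parallel gripper is mounted at the origin on the work surface. World frame = base frame: x ahead of the robot, y to its left, z up, the work surface at z = 0. Lengths are in m, angles in rad, forces in N, time in s.
With the tool pointing down it reaches from about 0.375 to 0.925 m from the base axis. Payload 5.7 kg.
Tool frame: the origin (TCP) lies at the very end of the fingers, on their centre line; the grasp point (between the pads) lies 19 mm behind it; z points along the fingers, y is the direction in which the jaws open and shut (so a half turn about z gives the same grasp; the last joint's range is limited). The gripper opens to 85 mm and grips with 20 to 120 N. Pads are 22 mm wide; open, the fingers measure 114 mm over their backs; the gripper's body (76 mm by 85 mm) begins 54 mm behind the grasp point. The pads swing forward as they close: fully open they stand 13 mm farther back than shut.
Start: joints at [1.18, 0.359, 1.51, -0, 1.272, -0.115], TCP at [0.163, 0.577, 0.231] pointing down, gripper open.
Joint ranges: [-2.97, 2.97], [-1.01, 2.36], [0.21, 2.38], [-0.96, 4.11], [0.2, 2.71], [-2.98, 2.98]. Speed limits (rad/s): [2.39, 2.39, 3.14, 3.14, 3.14, 3.14].

## Interface

Orientations are given as a rotation vector (axis times angle).
In Python, from workcell import read_state, imaging, bot gives the robot as it stands.
- The arm moves only by the shell command python3 -m handwheel 'ROWS' [FORCE]. ROWS is JSON, a list of rows, each a list of 3 entries, a list of its own where there are three numbers: the shift along the tool's x, y, z in cm, then the turn, a rotation vector about the tool's x, y, z in degrees, then the opening, from 0 (shut) to 1 (fully open). In form: [[[tx, ty, tz], [wx, wy, wz], fingers], ...]. A call has 1 to 10 rows; each row is the pose to reach, as a shift and turn from the pose commanded when the call began, along the tool's axes at that moment; what a row does not reach only later rows make up. A row lasts 1/8 s, in which the tool goes at most 62.5 mm and 10.7 degrees, less where a joint would pass 70% of its speed; a pose out of reach is approached as far as the arm can. A call with a gripper value outside its range is refused whole. The fingers move at their own pace and stop on an object; FORCE is the grip in N (left out, the last holds). Time passes only in rows, so rows that repeat a pose let the fingers close. It gives the time, the measured TCP pose, the force and the opening at its end, in the units of the state.
- read_state(): the state, without advancing time (a new reading comes with each control period).
- imaging.get_image(name): name is "scene" or "top" or "wrist"; returns a dict with "image" (400x640x3 uint8, red, green, blue), "K" (3x3 intrinsics, pixels), "T" (4x4, takes a point from camera to world coordinates). Camera axes: x right, y down, z forward; pixel columns grow to the right and rows downward; lengths in m; the calibration is good to about 2 mm. The wrist camera is an equidistant fisheye: a pixel r from the principal point sees the ray r / f radians off the axis. A picture is of the moment at which its call begins. There is no depth.
- bot.job_done(): hands the job in, once; it reports no verdict.
The state is a dict: "time": time; "q": joint angles; "joint_vel": joint speeds; "effort": joint torques, N m; "eef_pos": TCP position; "eef_rot": TCP orientation; "wrist_force": force on the tool from outside, world axes, zero at the start; "moment": the same for the moment, N m; "grip_width": opening from 0.0 (shut) to 1.0 (fully open).
Only numpy, scipy, OpenCV 4.12 (cv2) and the standard library are available. Lean on these libraries where they do the work, as an engineer would, in place of code of your own. Each camera call takes 0.05 s, during which the arm holds its last target. There are 200 camera calls.

## Working session

There is one attempt and no reset: what is moved stays moved. The work goes in short steps, Python scripts to look and compute and a shell command to move; the robot and the scene stay as the last step left them, time stands still between calls to the robot, and variables do not carry over. Pictures are saved under pics/ and viewed, about 8 in all and at most 12, crops included, and the job is handed in when it is done.

```bash
mkdir -p pics; ls; python3 - <<'E'
from workcell import read_state, imaging
import cv2
print(read_state())
for n in("scene","top"):
    d=imaging.get_image(n); cv2.imwrite(f"pics/{n}0.png",d["image"][:,:,::-1]); print(n,d["K"].tolist(),d["T"].round(4).tolist())
E
```

```text
pics
{'time': 0.0, 'q': array([ 1.17986148e+00,  3.59524055e-01,  1.51148635e+00, -2.11203309e-05,
        1.27249569e+00, -1.15100589e-01]), 'joint_vel': array([8.32756152e-05, 1.90209576e-04, 4.78122740e-04, 7.91674659e-04,
       9.29944145e-04, 5.12577775e-04]), 'effort': array([ 6.21256568e-04, -5.27627349e+01, -2.78626049e+01, -3.94732822e-06,
        1.29256988e-02,  2.94842414e-05]), 'eef_pos': array([0.16315196, 0.57665261, 0.23042174]), 'eef_rot': array([-4.31834128e-01, -3.11130657e+00,  2.91744472e-03]), 'wrist_force': array([-0.00292427, -0.35457602,  0.81091431]), 'moment': array([-0.0529748 ,  0.01038687,  0.00930656]), 'grip_width': 1.001846768206907}
scene [[392.81765779778425, 0.0, 318.2766156408419], [0.0, 392.81765779778425, 201.53623700592476], [0.0, 0.0, 1.0]] [[0.2085, 0.7862, -0.5817, 1.1295], [0.9779, -0.1596, 0.1348, -0.1364], [0.0132, -0.597, -0.8021, 1.0032], [0.0, 0.0, 0.0, 1.0]]
top [[488.2559304270867, 0.0, 319.0897348443373], [0.0, 488.2559304270867, 203.61479491344883], [0.0, 0.0, 1.0]] [[0.0122, -0.9785, 0.2061, 0.2153], [-0.9999, -0.0115, 0.0047, 0.0101], [-0.0023, -0.2061, -0.9785, 1.2484], [0.0, 0.0, 0.0, 1.0]]
```

View pics/top0.png

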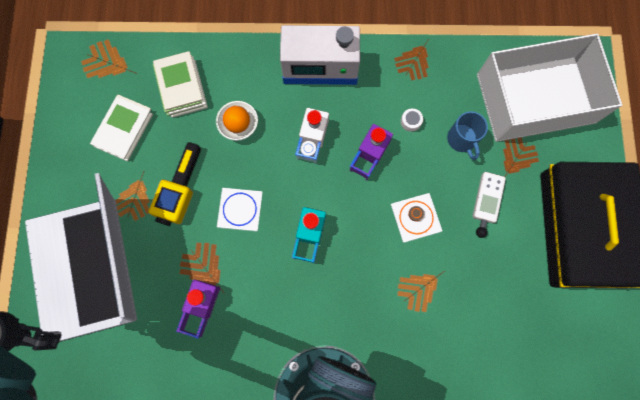

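View pics/scene0.png

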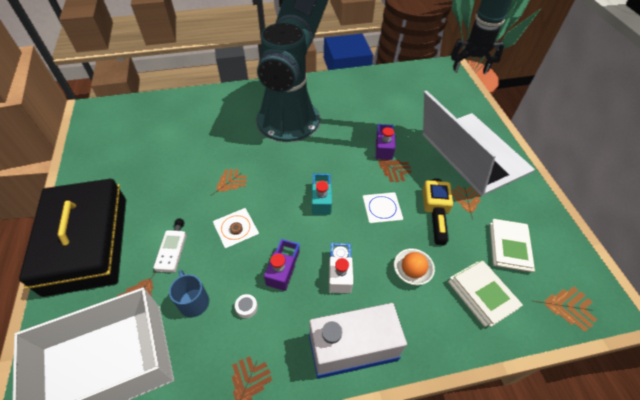

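Top view: the white dispenser is at (313,117) for the red cap and (308,148) for the magazine. The look-alikes are purple at (377,135) and (195,297), and turquoise at (311,220). Only the white one fits the description. The blue ring is at (240,209), and the orange ring with the used disc is at (417,215). Next: triangulate and confirm in a crop.

```bash
cat > h.py <<'E'
import numpy as np, cv2
from workcell import read_state, imaging
def ray(d,p):
    K,T=d["K"],d["T"]; v=T[:3,:3]@np.linalg.solve(K,[p[0],p[1],1]); return T[:3,3],v/np.linalg.norm(v)
def onz(d,p,z=0):
    o,v=ray(d,p); return o+v*(z-o[2])/v[2]
def tri(d1,p1,d2,p2):
    o1,v1=ray(d1,p1);o2,v2=ray(d2,p2)
    s=np.linalg.lstsq(np.c_[v1,-v2],o2-o1,rcond=None)[0]; a=o1+v1*s[0];b=o2+v2*s[1]
    return (a+b)/2,np.linalg.norm(a-b)
def blobs(img,lo,hi,box,off=(0,0)):
    x0,y0,x1,y1=box; h=cv2.cvtColor(img[y0:y1,x0:x1],cv2.COLOR_RGB2HSV); m=cv2.inRange(h,lo,hi)
    n,_,st,c=cv2.connectedComponentsWithStats(m)
    return [(c[i]+[x0,y0],st[i][4],st[i][:4]+[x0,y0,0,0]) for i in range(1,n) if st[i][4]>8],m
E
python3 - <<'E'
from h import *
t=imaging.get_image("top"); s=imaging.get_image("scene")
red=((0,150,120),(6,255,255)); blue=((100,90,60),(125,255,255))
for nm,d,br,bm,bb in(("top",t,(295,100,335,130),(290,130,325,165),(212,182,268,236)),("scene",s,(325,250,360,282),(322,238,360,262),(360,188,405,226))):
    print(nm,"red",blobs(d["image"],*red,br)[0]); print(" mag",blobs(d["image"],*blue,bm)[0]); B,m=blobs(d["image"],*blue,bb); print(" ring",[(b[0],b[1],b[2]) for b in B])
    c=max(cv2.findContours(m,cv2.RETR_EXTERNAL,cv2.CHAIN_APPROX_NONE)[0],key=len)
    e=cv2.fitEllipse(c); p=np.array(e[0])+bb[:2]; print(" ring el",p,e[1],onz(d,p))
a=t["image"][95:170,280:345]; b=s["image"][235:300,310:375]
a=cv2.resize(a,(390,450),interpolation=2);b=cv2.resize(b,(400,450),interpolation=2)
cv2.imwrite("pics/crop.png",np.hstack([a,b])[:,:,::-1])
E
```

```text
top red [(array([314.02649007, 117.13907285]), np.int32(151), array([308, 110,  13,  15]))]
 mag [(array([307.21686747, 150.61445783]), np.int32(166), array([295, 137,  26,  24]))]
 ring [(array([239.39473684, 209.30921053]), np.int32(152), array([223, 192,  34,  34]))]
 ring el [239.2749958 208.8365078] (32.20174789428711, 33.56866455078125) [0.46191807 0.22418148 0.        ]
scene red [(array([341.53968254, 264.76984127]), np.int32(126), array([336, 259,  12,  13]))]
 mag [(array([340.36190476, 247.56190476]), np.int32(105), array([330, 243,  21,  14]))]
 ring []Traceback (most recent call last):
  File "<stdin>", line 7, in <module>
cv2.error: OpenCV(4.12.0) /io/opencv/modules/imgproc/src/shapedescr.cpp:361: error: (-201:Incorrect size of input array) There should be at least 5 points to fit the ellipse in function 'fitEllipseNoDirect'
```

```bash
python3 - <<'E'
from h import *
t=imaging.get_image("top"); s=imaging.get_image("scene")
blue=((100,50,60),(140,255,255)); P={}
for nm,d,bb in(("top",t,(212,182,268,236)),("scene",s,(360,188,405,226))):
    B,m=blobs(d["image"],*blue,bb)
    c=max(cv2.findContours(m,cv2.RETR_EXTERNAL,cv2.CHAIN_APPROX_NONE)[0],key=len)
    e=cv2.fitEllipse(c); p=np.array(e[0])+bb[:2]; P[nm]=p; print(" ring el",p,e[1],onz(d,p))
print("ring",tri(t,P["top"],s,P["scene"]))
r=tri(t,(314,117.1),s,(341.5,264.8));print("red",r)
# wide white+blue housing footprint helper: disc top centre, read from crop
a=t["image"][95:170,280:345]; b=s["image"][235:300,310:375]
a=cv2.resize(a,(390,450),interpolation=2);b=cv2.resize(b,(400,450),interpolation=2)
cv2.imwrite("pics/crop.png",np.hstack([a,b])[:,:,::-1])
E
```

```text
ring el [239.33924484 208.75875092] (32.75156021118164, 34.015228271484375) [0.46212674 0.22402335 0.        ]
 ring el [382.2494545  206.98900414] (21.65177345275879, 27.219892501831055) [0.46317373 0.22592093 0.        ]
ring (array([ 0.46254639,  0.22517357, -0.00083107]), np.float64(0.0020340609520544733))
red (array([0.68061038, 0.03203931, 0.09353547]), np.float64(0.0016373040377453416))
```

View pics/crop.png

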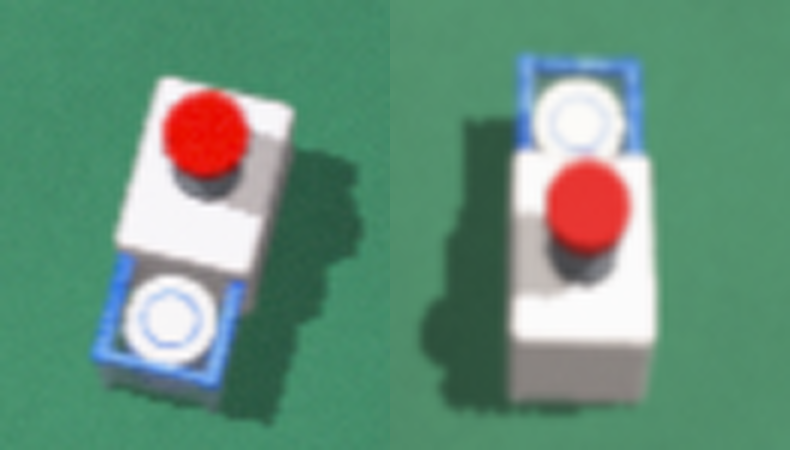

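```bash
python3 - <<'E'
from h import *
from scipy.spatial.transform import Rotation as R
t=imaging.get_image("top"); s=imaging.get_image("scene")
# cap top circle: use ray at z=.1 with top-face centre (crop reading) 
c1=onz(t,(280+206/6,95+132/6),.1); c2=onz(s,(310+197/400*65,235+205/450*65),.1); print("cap",c1,c2)
d=tri(t,(308.5,148),s,(340.9,252.3)); print("disc3 top",d, onz(t,(308.5,148),.042))
P=(c1+c2)/2; S=d[0]
u=(P-S)[:2]; print("dist",np.linalg.norm(u),"yaw",np.degrees(np.arctan2(u[1],u[0]))); u/=np.linalg.norm(u)
O=P[:2]-u*.129; print("outlet",O)
ring=np.array([.4625,.2250]); v=ring-O; print("to ring",v,np.linalg.norm(v),np.degrees(np.arctan2(v[1],v[0])))
for p in((311,220),(377,135)): print("other caps",onz(t,p,.1))
st=read_state(); M=R.from_rotvec(st["eef_rot"]).as_matrix(); print(M.round(3)); print("to cap in tool cm",(M.T@(np.array([P[0],P[1],.13])-st["eef_pos"])*100).round(1))
E
```

```text
cap [0.67810131 0.03029001 0.1       ] [0.68365452 0.03307063 0.1       ]
disc3 top (array([0.61681703, 0.04772107, 0.04169674]), np.float64(0.005148268557278567)) [0.61615838 0.04518735 0.042     ]
dist 0.06603864521671271 yaw -14.057729816606289
outlet [0.55574128 0.06301434]
to ring [-0.09324128  0.16198566] 0.18690448914922303 119.9253503921809
other caps [0.41702751 0.0345284  0.1       ]
other caps [ 0.63254083 -0.12556559  0.1       ]
[[-0.962  0.272 -0.   ]
 [ 0.272  0.962 -0.   ]
 [ 0.    -0.    -1.   ]]
to cap in tool cm [-64.7 -38.4  10.1]
```

```bash
python3 -m handwheel '[[[0,0,-20],[0,0,0],0],[[0,0,-20],[0,0,0],0],[[0,0,-20],[0,0,0],0],[[0,0,-20],[0,0,0],0],[[-32,-19,-20],[0,0,22],0],[[-32,-19,-20],[0,0,44],0],[[-64.7,-38.4,-15],[0,0,44],0],[[-64.7,-38.4,-15],[0,0,44],0],[[-64.7,-38.4,-10],[0,0,44],0],[[-64.7,-38.4,-5],[0,0,44],0]]'; cat > pose.py <<'E'
import sys
from h import *
from scipy.spatial.transform import Rotation as R
st=read_state(); M=R.from_rotvec(st["eef_rot"]).as_matrix()
def goto(x,y,z,yaw=None):
    print(x,y,z,"->",(M.T@(np.array([x,y,z])-st["eef_pos"])*100).round(2))
print("t",st["time"],"p",st["eef_pos"].round(4),"xyaw",np.degrees(np.arctan2(M[1,0],M[0,0])).round(1),"down",M[:,2].round(3),"F",st["wrist_force"].round(1),"g",st["grip_width"])
a=list(map(float,sys.argv[1:]))
for i in range(0,len(a),3): goto(*a[i:i+3])
E
python3 pose.py .681 .0317 .115
```

```text
time: 1.65
eef_pos: [0.4199, 0.3065, 0.392]
eef_rot: [1.566, 2.723, 0.0]
wrist_force: [1.0, 0.6, -1.0]
grip_width: 0.001
t 1.65 p [0.4199 0.3065 0.392 ] xyaw 120.2 down [ 0.  0. -1.] F [ 1.   0.6 -1. ] g 0.0007247862579847897
0.681 0.0317 0.115 -> [-36.88   8.75  27.7 ]
```

```bash
python3 -m handwheel '[[[-36.9,8.75,10],[0,0,0],0],[[-36.9,8.75,10],[0,0,0],0],[[-36.9,8.75,10],[0,0,0],0],[[-36.9,8.75,10],[0,0,0],0],[[-36.9,8.75,10],[0,0,0],0],[[-36.9,8.75,10],[0,0,0],0],[[-36.9,8.75,10],[0,0,0],0],[[-36.9,8.75,23.2],[0,0,0],0],[[-36.9,8.75,23.2],[0,0,0],0],[[-36.9,8.75,23.2],[0,0,0],0]]'; python3 pose.py .681 .0317 .115; python3 - <<'E'
from h import *
w=imaging.get_image("wrist"); s=imaging.get_image("scene")
print(w["K"].tolist(),w["T"].round(4).tolist())
a=cv2.resize(s["image"][200:310,290:400],(400,400),interpolation=2); b=cv2.resize(w["image"],(400,250),interpolation=3)
b=cv2.copyMakeBorder(b,0,150,0,0,0)
cv2.imwrite("pics/p4.png",np.hstack([a,b])[:,:,::-1])
E
```

```text
time: 2.9
eef_pos: [0.6751, 0.0341, 0.1556]
eef_rot: [-1.56, -2.715, 0.008]
wrist_force: [-0.1, 0.1, 0.1]
grip_width: -0.001
t 2.9 p [0.6751 0.0341 0.1556] xyaw 120.2 down [-0.012  0.001 -1.   ] F [-0.1  0.1  0.1] g -0.0012949932366231453
0.681 0.0317 0.115 -> [-0.53  0.42  4.05]
[[309.70691628693146, 0.0, 317.7477301517675], [0.0, 309.70691628693146, 198.30170593705603], [0.0, 0.0, 1.0]] [[0.8641, 0.4799, 0.1518, 0.6351], [0.5032, -0.8174, -0.2806, 0.1057], [-0.0105, 0.3189, -0.9477, 0.2986], [0.0, 0.0, 0.0, 1.0]]
```

View pics/p4.png

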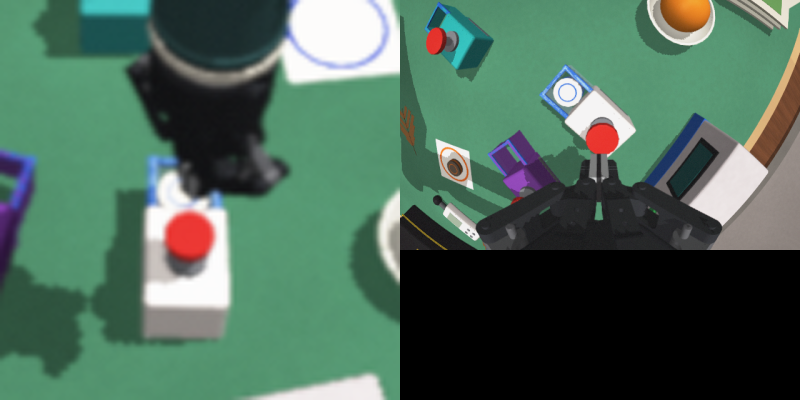

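The wrist view shows the white dispenser with its cap at about (323,221) full-scale, fingertips just above it; the purple look-alike is to its lower left. I'll measure the cap with the fisheye model.

```bash
cat >> h.py <<'E'
def wray(d,p):
    K,T=d["K"],d["T"]; x=np.array([p[0]-K[0,2],p[1]-K[1,2]])/K[0,0]; r=np.hypot(*x)
    v=np.array([*(x/r*np.sin(r)),np.cos(r)]); return T[:3,3],T[:3,:3]@v
def wz(d,p,z):
    o,v=wray(d,p); return o+v*(z-o[2])/v[2]
E
python3 - <<'E'
from h import *
w=imaging.get_image("wrist")
B,m=blobs(w["image"],(0,150,120),(6,255,255),(280,180,365,260)); print(B)
c=max(cv2.findContours(m,cv2.RETR_EXTERNAL,cv2.CHAIN_APPROX_NONE)[0],key=len); e=cv2.fitEllipse(cv2.convexHull(c)); p=np.array(e[0])+(280,180)
print(e,p,wz(w,p,.1),wz(w,p,.097))
# disc3 top (inside magazine)
print("disc3",wz(w,((567-400)*1.6,92*1.6),.042))
E
python3 pose.py .681 .0317 .115
```

```text
[(array([317.2722305, 215.4863388]), np.int32(2013), array([292, 191,  51,  50]))]
((37.27117919921875, 35.47239303588867), (50.1241569519043, 51.078983306884766), 67.36891174316406) [317.2711792  215.47239304] [0.6788441  0.03376897 0.1       ] [0.67944624 0.03271097 0.097     ]
disc3 [0.62167524 0.04601958 0.042     ]
t 3.05 p [0.6811 0.0337 0.1627] xyaw 120.2 down [ 0.002 -0.    -1.   ] F [-0.7  0.6  1. ] g 0.0018980580279099864
0.681 0.0317 0.115 -> [-0.16 -0.12  4.77]
```

```bash
python3 -m handwheel '[[[0,0,3],[0,0,0],0],[[0,0,5.5],[0,0,0],0],[[0,0,6.0],[0,0,0],0],[[0,0,6.2],[0,0,0],0],[[0,0,6.4],[0,0,0],0],[[0,0,6.6],[0,0,0],0],[[0,0,6.8],[0,0,0],0],[[0,0,7],[0,0,0],0],[[0,0,7.2],[0,0,0],0],[[0,0,7.4],[0,0,0],0]]'; python3 -m handwheel '[[[0,0,0.2],[0,0,0],0],[[0,0,0.4],[0,0,0],0],[[0,0,0.6],[0,0,0],0],[[0,0,0.8],[0,0,0],0],[[0,0,1.0],[0,0,0],0],[[0,0,1.1],[0,0,0],0],[[0,0,1.1],[0,0,0],0],[[0,0,1.1],[0,0,0],0]]'; python3 pose.py .681 .0337 .0775
```

```text
time: 4.3
eef_pos: [0.6818, 0.0332, 0.089]
eef_rot: [1.564, 2.72, 0.003]
wrist_force: [-0.0, 0.1, 6.9]
grip_width: -0.003
time: 5.3
eef_pos: [0.6818, 0.0333, 0.0781]
eef_rot: [1.564, 2.72, 0.003]
wrist_force: [-0.7, 0.5, 8.0]
grip_width: -0.002
t 5.3 p [0.6818 0.0333 0.0781] xyaw 120.2 down [ 0.004 -0.    -1.   ] F [-0.7  0.5  8. ] g -0.002276271677211496
0.681 0.0337 0.0775 -> [ 0.08 -0.05  0.06]
```

```bash
python3 -m handwheel '[[[0,0,0.15],[0,0,0],0],[[0,0,0.15],[0,0,0],0]]'; python3 -m handwheel '[[[0,0,-0.6],[0,0,0],0],[[0,0,-1.2],[0,0,0],0],[[0,0,-1.9],[0,0,0],0],[[0,0,-2.6],[0,0,0],0],[[0,0,-6],[0,0,0],0],[[0,0,-10],[0,0,0],0],[[0,0,-10],[0,0,0],0],[[0,0,-10],[0,0,0],0]]'; python3 pose.py; python3 - <<'E'
from h import *
w=imaging.get_image("wrist"); t=imaging.get_image("top"); np.save("w.npy",w)
a=cv2.resize(t["image"][95:195,270:370],(500,500),interpolation=2)
cv2.imwrite("pics/p5.png",np.hstack([a,np.vstack([w["image"][:250,180:480],np.zeros((250,300,3),np.uint8)])])[:,:,::-1])
E
```

```text
time: 5.55
eef_pos: [0.6819, 0.0333, 0.078]
eef_rot: [1.564, 2.72, 0.003]
wrist_force: [-3.7, -0.3, 16.7]
grip_width: 0.001
time: 6.55
eef_pos: [0.679, 0.0332, 0.1735]
eef_rot: [-1.565, -2.722, 0.002]
wrist_force: [0.6, -0.4, -0.6]
grip_width: 0.001
t 6.55 p [0.679  0.0332 0.1735] xyaw 120.2 down [-0.002 -0.    -1.   ] F [ 0.6 -0.4 -0.6] g 0.001284778371339703
```

View pics/p5.png

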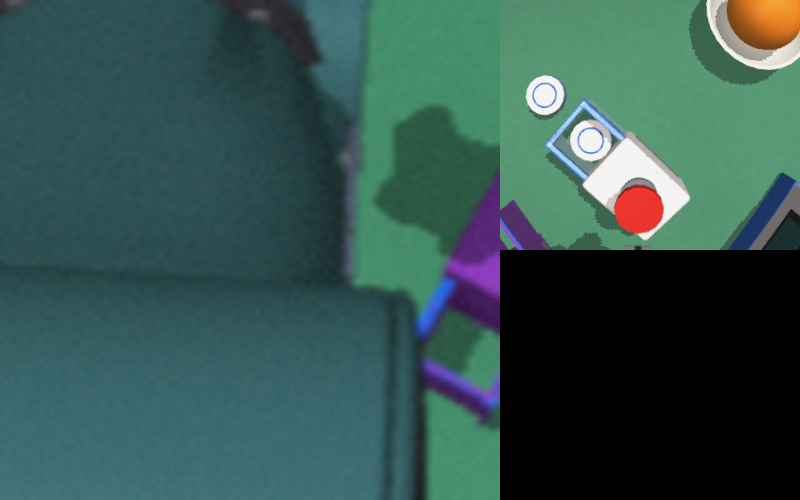

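The stop was reached (0.078 m, force jumped to 16.7 N), and the cap is up again. One disc is out at wrist px (225,95), with another in the magazine at (270,140).

```bash
python3 - <<'E'
from h import *
w=np.load("w.npy",allow_pickle=True).item()
h=cv2.cvtColor(w["image"][65:130,195:255],cv2.COLOR_RGB2HSV); m=cv2.inRange(h,(0,0,190),(180,40,255))
c=max(cv2.findContours(m,cv2.RETR_EXTERNAL,cv2.CHAIN_APPROX_NONE)[0],key=len); e=cv2.fitEllipse(cv2.convexHull(c)); p=np.array(e[0])+(195,65)
D=wz(w,p,.013)[:2]; ring=np.array([.4625,.225]); v=ring-D; L=np.linalg.norm(v)
print(e,p,"disc",D,"v",v,L,np.degrees(np.arctan2(v[1],v[0]))); u=v/L
for k in(.06,.045,.022): print("behind",k,D-u*k)
print("final tcp", ring-u*.022)
E
```

```text
((29.590438842773438, 29.53789710998535), (37.12052917480469, 39.58039855957031), 23.092575073242188) [224.59043884  94.53789711] disc [0.55485666 0.06208332] v [-0.09235666  0.16291668] 0.1872741216404331 119.54868815874667
behind 0.06 [0.58444644 0.00988711]
behind 0.045 [0.577049   0.02293616]
behind 0.022 [0.56570625 0.04294471]
final tcp [0.47334959 0.20586139]
```

The disc is at (0.555,0.062). A direct push along 120° would put the fingers against the magazine corner. So leg 1 pushes along about 88°, clear of the magazine, and leg 2 goes to the ring.

```bash
python3 pose.py .553 .005 .12
```

```text
t 6.65 p [0.6786 0.0332 0.1725] xyaw 120.2 down [-0.004  0.    -1.   ] F [-0.6  0.1 -0.4] g 0.006574340951882384
0.553 0.005 0.12 -> [  3.87 -12.26   5.3 ]
```

```bash
python3 -m handwheel '[[[1.5,-5,0],[0,0,10],0.165],[[3,-9,0],[0,0,20],0.165],[[3.9,-12.3,2],[0,0,30],0.165],[[3.9,-12.3,5.3],[0,0,32],0.165],[[3.9,-12.3,5.3],[0,0,32],0.165],[[3.9,-12.3,5.3],[0,0,32],0.165],[[3.9,-12.3,5.3],[0,0,32],0.165]]'; python3 pose.py .553 .006 .006; python3 - <<'E'
from h import *
w=imaging.get_image("wrist")
B,m=blobs(w["image"],(0,0,190),(180,40,255),(200,60,440,260)); print([b for b in B if b[1]>300]); 
cv2.imwrite("pics/p6.png",w["image"][:,:,::-1])
E
```

```text
time: 7.52
eef_pos: [0.5555, 0.005, 0.1222]
eef_rot: [2.254, 2.186, 0.002]
wrist_force: [0.8, 0.5, -0.6]
grip_width: 0.167
t 7.525 p [0.5555 0.005  0.1222] xyaw 88.2 down [ 0.002 -0.    -1.   ] F [ 0.8  0.5 -0.6] g 0.16713768534171225
0.553 0.006 0.006 -> [ 0.09 -0.27 11.62]
[(array([314.13632031, 127.39656816]), np.int32(1049), array([290, 104,  49,  48])), (array([314.12110727, 127.94290657]), np.int32(578), array([301, 115,  27,  27])), (array([394.52072801, 148.70374115]), np.int32(989), array([372, 125,  48,  48])), (array([395.74430823, 147.88441331]), np.int32(571), array([383, 135,  27,  27])), (array([433.38043478, 178.41614907]), np.int32(644), array([422, 135,  18,  69]))]
```

View pics/p6.png

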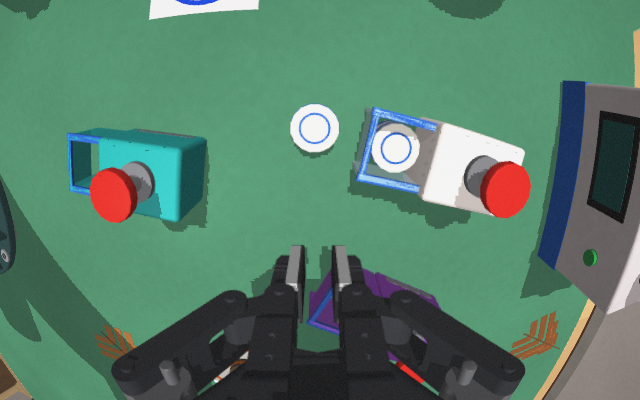

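The disc is at (314,128), right ahead of the fingertips, with the magazine to its right. The purple look-alike is under and behind the fingers at (330,300), so I'll check its position.

```bash
python3 - <<'E'
from h import *
w=imaging.get_image("wrist")
print("disc",wz(w,(314.1,127.7),.014)); print("purple front corners",wz(w,(311,322),.048),wz(w,(333,268),.048))
print("mag corners",wz(w,(376,109),.048),wz(w,(358,177),.048))
print("finger seen on table", wz(w,(319,250),.12))
E
python3 pose.py .553 .006 .006
```

```text
disc [0.55466431 0.06205894 0.014     ]
purple front corners [ 0.54617288 -0.1060549   0.048     ] [ 0.56666452 -0.04721249  0.048     ]
mag corners [0.5987904  0.07813211 0.048     ] [0.58587127 0.02893492 0.048     ]
finger seen on table [0.5565358  0.00929644 0.12      ]
t 7.625 p [0.5551 0.0051 0.1222] xyaw 88.2 down [ 0.002 -0.    -1.   ] F [ 0.1  0.4 -0.6] g 0.16520759279657893
0.553 0.006 0.006 -> [ 0.09 -0.24 11.61]
```

```bash
python3 -m handwheel '[[[0.2,-0.1,5],[0,0,0],0.165],[[0.2,-0.1,9],[0,0,0],0.165],[[0.2,-0.1,11.2],[0,0,0],0.165],[[0.2,-0.1,11.6],[0,0,0],0.165],[[0.2,-0.1,11.6],[0,0,0],0.165]]'; python3 pose.py .5565 .092 .006
```

```text
time: 8.25
eef_pos: [0.5539, 0.007, 0.0059]
eef_rot: [2.255, 2.186, 0.001]
wrist_force: [-0.1, 0.1, 0.7]
grip_width: 0.163
t 8.25 p [0.5539 0.007  0.0059] xyaw 88.2 down [ 0.001 -0.    -1.   ] F [-0.1  0.1  0.7] g 0.1630850782102659
0.5565 0.092 0.006 -> [ 8.5  -0.01 -0.01]
```

```bash
python3 -m handwheel '[[[1,0,0],[0,0,0],0.165],[[1.8,0,0],[0,0,0],0.165],[[2.4,0,0],[0,0,0],0.165],[[3,0,0],[0,0,0],0.165],[[3.7,0,0],[0,0,0],0.165],[[4.4,0,0],[0,0,0],0.165],[[5.1,0,0],[0,0,0],0.165],[[5.8,0,0],[0,0,0],0.165],[[6.5,0,0],[0,0,0],0.165],[[7.2,0,0],[0,0,0],0.165]]'; python3 -m handwheel '[[[0.5,0,0],[0,0,0],0.165],[[0.9,0,0],[0,0,0],0.165],[[1.2,0,0],[0,0,0],0.165],[[1.3,0,0],[0,0,0],0.165],[[0.5,0,0],[0,0,0],0.165],[[-1.5,0,0],[0,0,0],0.165],[[-2.5,0,0],[0,0,0],0.165],[[-2.5,0,0],[0,0,0],0.165]]'; python3 pose.py; python3 - <<'E'
from h import *
w=imaging.get_image("wrist")
B,m=blobs(w["image"],(0,0,190),(180,40,255),(230,60,360,290)); B=[b for b in B if b[1]>300]; print(B)
for b in B: print(wz(w,b[0],.014))
cv2.imwrite("pics/p7.png",w["image"][:,:,::-1])
E
```

```text
time: 9.5
eef_pos: [0.5555, 0.0795, 0.0053]
eef_rot: [2.256, 2.186, -0.0]
wrist_force: [-0.3, -0.8, -0.5]
grip_width: 0.162
time: 10.5
eef_pos: [0.5547, 0.0527, 0.0053]
eef_rot: [-2.258, -2.184, 0.0]
wrist_force: [0.5, 0.7, 0.1]
grip_width: 0.168
t 10.5 p [0.5547 0.0527 0.0053] xyaw 88.1 down [-0. -0. -1.] F [0.5 0.7 0.1] g 0.16813151200593093
[(array([316.53442136, 128.02967359]), np.int32(3370), array([273,  85,  87,  88])), (array([317.2841999 , 129.41292277]), np.int32(1981), array([292, 105,  51,  50]))]
[0.55689663 0.12162361 0.014     ]
[0.55719869 0.12100857 0.014     ]
```

View pics/p7.png

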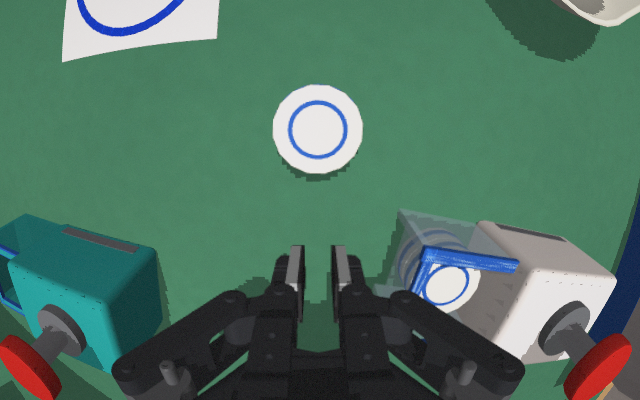

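Disc at (0.557,0.121), square to the fingers. I'll push 3 cm farther to gain room from the magazine, then back off, raise and turn.

```bash
python3 -m handwheel '[[[1.5,0,0],[0,0,0],0.165],[[3,0,0],[0,0,0],0.165],[[3.8,0,0],[0,0,0],0.165],[[4.4,0,0],[0,0,0],0.165],[[5.1,0,0],[0,0,0],0.165],[[5.8,0,0],[0,0,0],0.165],[[6.4,0,0],[0,0,0],0.165],[[6.8,0,0],[0,0,0],0.165],[[6.9,0,0],[0,0,0],0.165],[[6.9,0,0],[0,0,0],0.165]]'; python3 -m handwheel '[[[-1,0,0],[0,0,0],0.165],[[-2,0,-2],[0,0,0],0.165],[[-2,0,-6],[0,0,0],0.165],[[-2,0,-6],[0,0,-10],0.165],[[-1,2,-6],[0,0,-20],0.165],[[0,3,-6],[0,0,-30],0.165],[[0,3,-6],[0,0,-40],0.165],[[0,3,-6],[0,0,-50],0.165],[[0,3,-6],[0,0,-53.7],0.165],[[0,3,-6],[0,0,-53.7],0.165]]'
python3 - <<'E'
from h import *
w=imaging.get_image("wrist")
B,m=blobs(w["image"],(0,0,190),(180,40,255),(200,60,440,290)); B=[b for b in B if b[1]>300]; print(B)
for b in B: print(wz(w,b[0],.014))
cv2.imwrite("pics/p8.png",w["image"][:,:,::-1])
E
python3 pose.py .589 .125 .006
```

```text
time: 11.8
eef_pos: [0.5569, 0.123, 0.0053]
eef_rot: [2.256, 2.186, -0.0]
wrist_force: [-0.7, 1.0, 0.5]
grip_width: 0.165
time: 13.05
eef_pos: [0.5867, 0.1213, 0.0652]
eef_rot: [-1.027, -2.969, 0.001]
wrist_force: [-0.3, 0.5, 0.2]
grip_width: 0.164
[(array([310.08198614,  68.71362587]), np.int32(866), array([284,  60,  61,  27])), (array([328.74984087, 159.79121579]), np.int32(1571), array([299, 131,  61,  60])), (array([328.62150056, 161.14109742]), np.int32(893), array([312, 145,  34,  33]))]
[0.50489208 0.17904388 0.014     ]
[0.55738238 0.15263309 0.014     ]
[0.55803021 0.15202912 0.014     ]
t 13.1 p [0.5868 0.1214 0.0653] xyaw 141.8 down [-0. -0. -1.] F [-0.1  0.3  0.4] g 0.1609727840137032
0.589 0.125 0.006 -> [0.05 0.42 5.93]
```

View pics/p8.png

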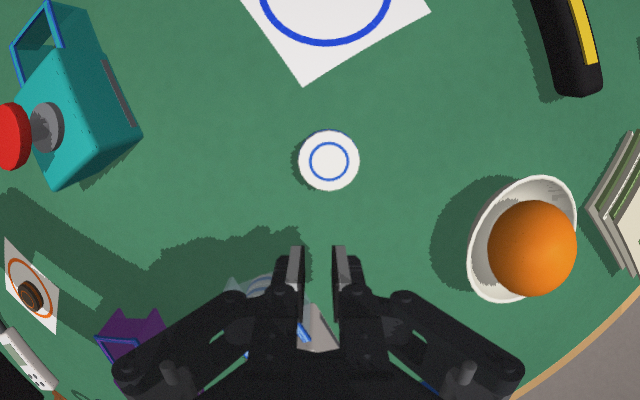

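The disc is ahead at (329,160), about (0.5577,0.152). The path to the ring is free and the bowl is well to the right. Next: descend and push 13.3 cm.

```bash
python3 -m handwheel '[[[-0.3,0.6,3],[0,0,0],0.165],[[-0.1,0.65,5.5],[0,0,0],0.165],[[0,0.65,5.9],[0,0,0],0.165],[[0,0.65,5.9],[0,0,0],0.165],[[0.8,0.65,5.9],[0,0,0],0.165],[[1.4,0.6,5.9],[0,0,0],0.165],[[2.1,0.6,5.9],[0,0,0],0.165],[[2.8,0.6,5.9],[0,0,0],0.165],[[3.5,0.6,5.9],[0,0,0],0.165],[[4.2,0.6,5.9],[0,0,0],0.165]]'; python3 -m handwheel '[[[0.7,0,0],[0,0,0],0.165],[[1.4,0,0],[0,0,0],0.165],[[2.1,0,0],[0,0,0],0.165],[[2.8,0,0],[0,0,0],0.165],[[3.5,0,0],[0,0,0],0.165],[[4.2,-0.05,0],[0,0,0],0.165],[[4.9,-0.05,0],[0,0,0],0.165],[[5.6,-0.05,0],[0,0,0],0.165],[[6,-0.05,0],[0,0,0],0.165],[[6.2,-0.05,0],[0,0,0],0.165]]'; cat > look.py <<'E'
from h import *
w=imaging.get_image("wrist"); im=w["image"]
h=cv2.cvtColor(im,cv2.COLOR_RGB2HSV); m=cv2.inRange(h,(108,120,60),(125,255,255))
for c in sorted(cv2.findContours(m,cv2.RETR_EXTERNAL,cv2.CHAIN_APPROX_NONE)[0],key=len)[-3:]:
    e=cv2.fitEllipse(c); print("blue",np.round(e[0]),np.round(e[1]),wz(w,e[0],0).round(4),wz(w,e[0],.014).round(4))
import sys; cv2.imwrite(sys.argv[1],im[:,:,::-1])
E
python3 look.py pics/p9.png; python3 pose.py .4851 .2077 .006
```

```text
time: 14.35
eef_pos: [0.5571, 0.1531, 0.0063]
eef_rot: [-1.025, -2.97, 0.0]
wrist_force: [0.1, -1.2, 0.6]
grip_width: 0.164
time: 15.6
eef_pos: [0.5082, 0.1907, 0.0063]
eef_rot: [-1.025, -2.97, 0.0]
wrist_force: [-0.5, -0.4, -0.2]
grip_width: 0.163
blue [623.  15.] [36. 40.] [0.5083 0.4643 0.    ] [0.5021 0.4433 0.014 ]
blue [318. 213.] [49. 53.] [0.4893 0.2049 0.    ] [0.4849 0.2084 0.014 ]
blue [315. 146.] [170. 173.] [0.4609 0.2256 0.    ] [0.4592 0.2271 0.014 ]
t 15.65 p [0.5081 0.1908 0.0063] xyaw 141.9 down [-0. -0. -1.] F [0.4 0.9 0.3] g 0.16166730923552988
0.4851 0.2077 0.006 -> [ 2.86 -0.09  0.03]
```

View pics/p9.png

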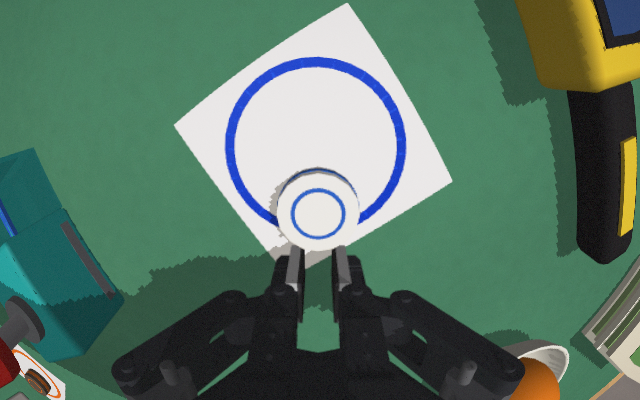

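The disc is half over the ring's near edge at (318,213), and the ring centre is at (315,146). 2.9 cm to go, straight ahead.

```bash
python3 -m handwheel '[[[0.6,0,0],[0,0,0],0.165],[[1.2,0,0],[0,0,0],0.165],[[1.8,0,0],[0,0,0],0.165],[[2.4,0,0],[0,0,0],0.165],[[2.8,0,0],[0,0,0],0.165],[[2.9,0,0],[0,0,0],0.165],[[2.5,0,0],[0,0,0],0.165],[[0.5,0,0],[0,0,0],0.165],[[-1.5,0,0],[0,0,0],0.165],[[-2,0,-3],[0,0,0],0.165]]'; python3 -m handwheel '[[[0,0,-6],[0,0,0],0.165],[[-4,0,-12],[0,0,0],0.165],[[-4,0,-18],[0,0,0],0.165],[[-4,0,-18],[0,0,0],0.165],[[-4,0,-18],[0,0,0],0.165]]'; python3 look.py pics/p10.png; python3 pose.py; python3 -c "
from h import *
cv2.imwrite('pics/t10.png',imaging.get_image('top')['image'][:,:,::-1])"
```

```text
time: 16.9
eef_pos: [0.5253, 0.1762, 0.0351]
eef_rot: [-1.028, -2.967, 0.002]
wrist_force: [0.6, -0.3, 0.1]
grip_width: 0.165
time: 17.52
eef_pos: [0.5564, 0.1526, 0.2166]
eef_rot: [1.027, 2.968, 0.001]
wrist_force: [-0.3, -0.2, -0.8]
grip_width: 0.166
blue [ 15. 390.] [23. 38.] [ 0.4742 -1.3841  0.    ] [ 0.4749 -1.3222  0.014 ]
blue [183. 298.] [30. 40.] [ 0.5871 -0.1391  0.    ] [ 0.5833 -0.1258  0.014 ]
blue [317.  66.] [75. 78.] [0.4625 0.2241 0.    ] [0.4636 0.2233 0.014 ]
t 17.575 p [0.5552 0.1528 0.2152] xyaw 141.9 down [-0.002 -0.    -1.   ] F [-1.2  0.1 -0.2] g 0.16312629924996047
```

View pics/p10.png

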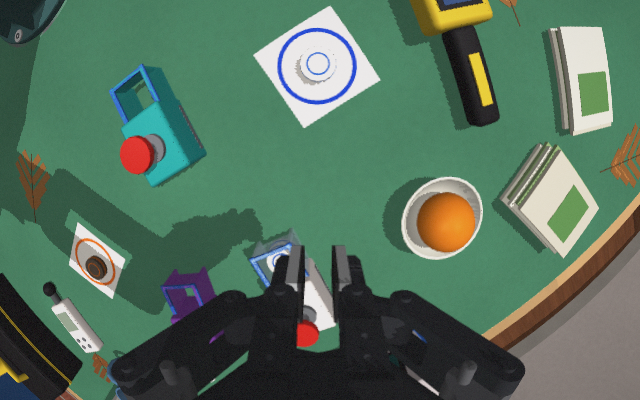

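View pics/t10.png

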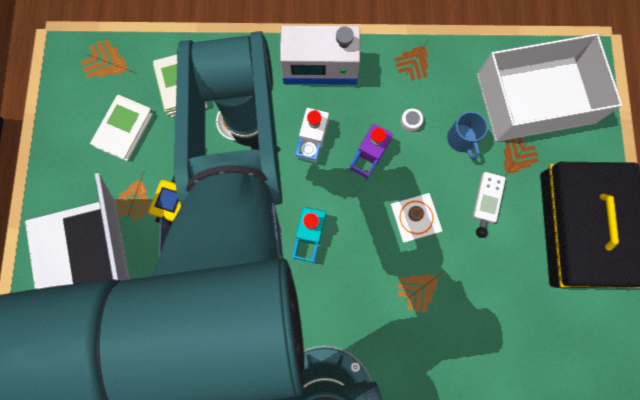

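The wrist view shows the disc at (318,64), central inside the blue ring at (317,66). The used disc, dispenser, look-alikes and the other items are undisturbed, and the hand is clear at 0.215 m.

```bash
python3 -c "
from workcell import bot
print(bot.job_done())"
```

```text
the job is handed in; nothing more can be done
None
```

The job is done and handed in at about 17.6 s. The fresh disc lies inside the blue ring and nothing else appears to have moved.

- **Press:** I pressed the white dispenser's red plunger once, slowly. It reached its stop at 0.078 m, where the force rose to about 17 N, and came back up. One disc came out.
- **Push:** I pushed the disc flat along the table with the front edges of two nearly shut fingertips, not shut together: a 14 mm gap, too narrow to take the disc. It went in two legs, because a direct push would have run the fingers against the magazine corner.
- **Last checks:** The final wrist picture shows the disc within about 2 pixels of the ring's centre, well clear of the band. The used disc is still in the orange ring. A disc was still visible in the magazine, and the hand was 0.2 m above the table, touching nothing.
- **Disagreements and gaps:** Estimates of the ring centre differed by about 2 mm between views, far less than the 20 mm of room around the disc. In the last top picture the arm hides the blue ring, part of the bowl and part of the imager. For those I rely on the final wrist picture alone.

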